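# Fit two keyed rings on a pump shaft

### The arm

A 7-joint arm with a two-finger parallel gripper is mounted at the origin on a cart in front of the work surface, level with it; the furniture and walls round the work are solid. World frame = base frame: x ahead of the robot, y to its left, z up, the work surface at z = 0. Lengths are in mm, angles in rad, forces in N, time in s.
With the tool pointing down it reaches from about 425 to 875 mm from the base axis. Payload 4.7 kg.
Tool frame: the origin (TCP) lies at the centre of the arm's flange, where the gripper is bolted on; the fingertips stand 173 mm ahead of it and the grasp point (between the pads) lies 155 mm ahead of it; x points along the fingers, y is the direction in which the jaws open and shut, and the axes are right-handed (so a half turn about x gives the same grasp; the last joint's range is limited). The gripper opens to 85 mm and grips with 20 to 120 N. Pads are 22 mm wide; open, the fingers measure 114 mm over their backs; the gripper's body (76 mm by 85 mm) begins 54 mm behind the grasp point. The pads swing forward as they close: fully open they stand 13 mm farther back than shut.
Start: joints at [1.205, 0.321, -0.07, 1.45, 0.023, 1.371, -0.057], TCP at [240.961, -603.692, 404.749] pointing down, gripper open.
Joint ranges: [-2.86, 2.86], [-0.3, 2.09], [-1.38, 1.24], [0.06, 2.45], [-1.56, 4.7], [0.09, 2.05], [-2.69, 2.69]. Speed limits (rad/s): [2.57, 2.57, 3.14, 3.14, 3.14, 3.14, 3.14].

### API

Orientations are given as a unit quaternion [x, y, z, w].
In Python, from station import telemetry, vision, job gives the robot as it stands.
- The arm moves only by the tool play_rows, never from a script. Its argument "moves" is a list of rows, each an object of numbers: "tx", "ty", "tz": the shift along the world's x, y, z in mm; "twist": the turn about the world's z in rad. A call has 1 to 20 rows; each row is the pose to reach, as a shift and turn from the pose measured when the call began; what a row does not reach only later rows make up. A row lasts 1/8 s, in which the tool goes at most 62.5 mm and 10.7 degrees, less where a joint would pass 70% of its speed; a pose out of reach is approached as far as the arm can. A call with a gripper value outside its range is refused whole. "gripper" is the gripper's target within -1 to 1 (shut at 1, half-way at 0, fully open at -1), set as the call begins (left out, the last holds). The fingers move at their own pace and stop on an object; the grip force is fixed at half the most. Time passes only in rows, so rows that repeat a pose let the fingers close. It gives the time, the measured TCP pose, the force and the opening at its end, in the units of the state.
- telemetry.get_obs(): the state, without advancing time (a new reading comes with each control period).
- vision.camera(name): name is "scene" or "top" or "wrist"; returns the picture (480x640x3 uint8, blue, green, red); there is no depth.
- vision.camera_model(name): a dict with "fx", "fy", "cx", "cy" (pixels), "R" (3x3) and "t" (3): a world point X has camera coordinates R X + t; the wrist camera has in their place "hand_eye" (4x4, takes a point from camera to tool coordinates, whose origin is the TCP and whose axes are the tool frame's). Camera axes: x right, y down, z forward; pixel columns grow to the right and rows downward; lengths in mm; the calibration is good to about 2 mm. A picture is of the moment at which its call begins: read the wrist's pose just before it. camera_model takes no time and is no camera call.
- job.close_job(): hands the job in, once; it reports no verdict.
The state is a dict: "time_s": time; "q": joint angles; "qvel": joint speeds; "joint_efforts": joint torques, N m; "position": TCP position; "tcp_rot": TCP orientation; "contact_force": force on the tool from outside, world axes, zero at the start; "torque": the same for the moment, N m; "opening": finger opening in mm.
Only numpy, scipy, OpenCV 4.12 (cv2) and the standard library are available. Lean on these libraries where they do the work, as an engineer would, in place of code of your own. Each camera call takes 0.05 s, during which the arm holds its last target.

### The job

Build up the pump shaft that stands in the round service stand: put on the wide ring first, then the narrow ring on top of it. Each ring's bore has one flat, so turn the ring until its flat meets the flat of the shaft, slide it down fully home so that the stack lies flush, and let go; the shaft stopped at an angle nobody noted, somewhere near the stand's mark, and has to be found. Leave the other things where they stand.

Things in the scene. Friction and masses are not known exactly. Their poses are not given: they have to be found in the camera images.
- stand: round steel flange, 90 mm wide, 12 mm thick, fixed, with four small screw heads and a short dark mark at its rim, the shaft upright at its centre; origin centre of its underside, z up, the mark lies on its -x side. The shaft does not turn; its flat faces somewhere within 0.7 rad (40 deg) either side of the mark's direction, a new angle each time, not reported
- shaft_step (a point): on the shaft's axis, 56 mm above the flange's underside, axes as the stand's: top of the shaft's D section, which is 28 mm in diameter with one flat 10 mm from the axis, upper edge chamfered 1.5 mm, and runs down to the flange. A ring at a wrong angle stops with its underside here; it drops on only with its flat within 0.1 to 0.2 rad of the shaft's
- shaft_end (a point): on the shaft's axis, 76 mm above the flange's underside: chamfered top end of the shaft's thinner round pilot (18 mm in diameter, 20 mm long, standing on the D section), over which a ring passes at any angle
- spacer: the wide ring: round aluminium, 56 mm outside diameter, 28 mm high, lying flat; D bore right through, 31 mm in diameter with one flat 11.2 mm from the axis. Origin on its axis in its underside, z up; the flat is on its -x side, marked by a small dark dimple in the top face. 0.17 to 0.34 kg. Home: underside on the flange, 12 mm above the stand's origin
- collar: the narrow ring: 42 mm outside diameter, 28 mm high, else like the wide ring: same D bore, origin on its axis in its underside, flat and dimple on its -x side. 0.11 to 0.23 kg. Home: underside on the wide ring, 40 mm above the stand's origin. The two rings' places may be swapped
- petri_slide_1: bystander: small flat round clear membrane dish with lid, 55 mm wide, 11 mm high, near the front edge; origin centre of its underside
- blind_ferrule_2: bystander: flat round grey steel blanking disc, 58 mm wide, 6 mm high, no hole; origin centre of its underside
- steel_bowl: bystander: small open steel bowl, 95 mm wide, 39 mm high, behind the stand; origin centre of its underside
- reducer_spool: bystander: grey steel reducer funnel with a flange at each end and a narrow waist, 75 mm wide, 100 mm high; origin centre of its underside
- sample_bottle_yellow: bystander: clear plastic sample bottle with a white cap, 68 mm wide, 208 mm high, at the left; origin centre of its underside
- measuring_cylinder: bystander: slender clear measuring cylinder on a hexagonal foot, 66 mm wide at the foot, 250 mm high; origin centre of its underside
- cone_vessel_3: bystander: grey steel conical flask, 100 mm wide, 140 mm high, at the right; origin centre of its underside
There are look-alikes about, which are no part of the job. Leave any pink or purple look-alike of the spacer alone. Leave any pink look-alike of the collar alone.

How it is judged:
By the outcome, as a careful person would: the job done as asked, in the order asked, and still so for the second after the job is handed in, with the robot touching nothing.
It also fails if it takes over 72 s, if anything falls off the work surface, if the arm or the gripper's body presses on something with over 40 N, if the wrist force passes 120 N, or if a joint passes its speed limit or range.

## Working session

There is one attempt and no reset: what is moved stays moved. The work goes in short steps, Python scripts to look and compute and a tool call to move; the robot and the scene stay as the last step left them, time stands still between calls to the robot, and variables do not carry over. Pictures are saved under pics/ and viewed, and the job is handed in when it is done.

Besides the shell and the picture viewer there is one more tool, called as a command line: name --argument value ..., lists and objects as JSON in quotes. play_rows: Moves the arm, as the interface text tells. Its arguments: {"type":"object","properties":{"moves":{"type":"array","items":{"type":"object","properties":{"tx":{"type":"number"},"ty":{"type":"number"},"tz":{"type":"number"},"twist":{"type":"number"}}}},"gripper":{"type":"number"}},"required":["moves"]}

```bash
mkdir -p pics; ls; python3 - <<'E'
from station import telemetry, vision, job
import cv2
o=telemetry.get_obs();print(o)
for n in ["scene","top","wrist"]:
    cv2.imwrite(f"pics/{n}0.png",vision.camera(n)); print(n,vision.camera_model(n))
E
```

```text
pics
{'time_s': 0.0, 'q': array([ 1.20510264,  0.32186159, -0.07012576,  1.45171621,  0.02261131,
        1.37076759, -0.05689956]), 'qvel': array([ 7.85421326e-05, -2.45800906e-04,  6.91737829e-04,  3.24762813e-04,
        4.27712960e-04, -6.08468090e-04, -1.83311307e-03]), 'joint_efforts': array([ 6.20883748e-04, -4.93581998e+01, -3.81790772e-01, -3.14328218e+01,
        1.29983464e-02,  1.15037832e-02, -1.90205918e-05]), 'position': array([ 240.88673964, -603.4931166 ,  403.57772905]), 'tcp_rot': array([-0.69422591, -0.13417198,  0.69455491, -0.13282222]), 'contact_force': array([-0.39561967,  0.26461943,  0.27453567]), 'torque': array([-0.02751932,  0.04549897, -0.00491537]), 'opening': 85.77202576836677}
scene {'fx': 561.228162373647, 'fy': 561.228162373647, 'cx': 324.2692087827855, 'cy': 231.80274218205, 'R': array([[ 0.86683304, -0.49828548, -0.01766552],
       [-0.38751801, -0.65099818, -0.65271062],
       [ 0.313736  ,  0.57263684, -0.75740133]]), 't': array([-375.2725626 ,  337.3809419 ,  966.25662907])}
top {'fx': 534.8119512504289, 'fy': 534.8119512504289, 'cx': 324.66932245993183, 'cy': 241.52738628466955, 'R': array([[-0.00251997, -0.99998828, -0.00413373],
       [-0.99879263,  0.00271972, -0.0490499 ],
       [ 0.04906057,  0.00400514, -0.99878777]]), 't': array([ 144.01181978,  518.77804168, 1338.2705397 ])}
wrist {'fx': 362.10439014675086, 'fy': 362.10439014675086, 'cx': 316.6179009947131, 'cy': 239.15674978140632, 'hand_eye': array([[-3.88216480e-05, -2.83799409e-01,  9.58883671e-01,
         2.92095175e+01],
       [ 9.99999717e-01, -7.31668576e-04, -1.76064603e-04,
        -7.02445731e-01],
       [ 7.51552080e-04,  9.58883392e-01,  2.83799357e-01,
        -7.19049560e+01],
       [ 0.00000000e+00,  0.00000000e+00,  0.00000000e+00,
         1.00000000e+00]])}
```

View pics/scene0.png

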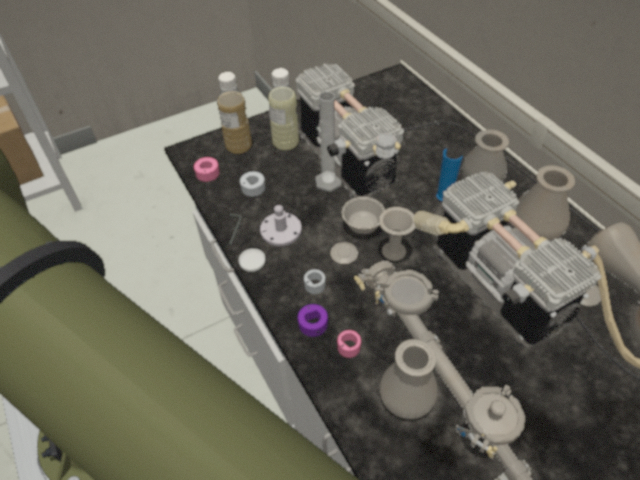

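View pics/top0.png

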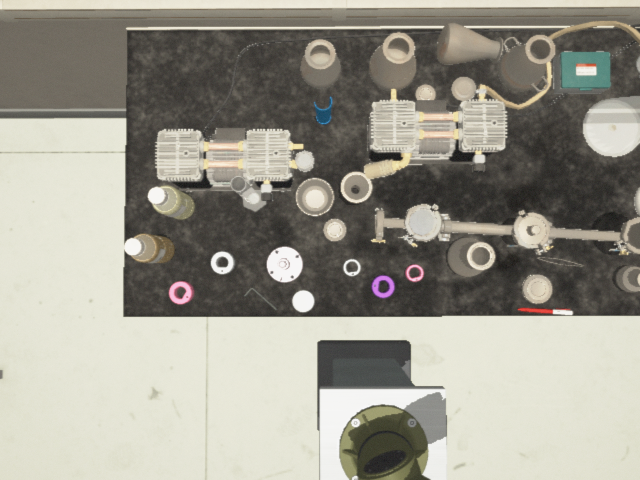

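Candidates for the wide ring in the top image are aluminium (222,262), pink (181,292) and purple (383,287). For the narrow ring they are aluminium (352,267) and pink (415,272). By the description I pick the two aluminium ones, and I'll check them in close crops.

```bash
cat > h.py <<'E'
from station import telemetry, vision, job
import cv2, numpy as np
from scipy.spatial.transform import Rotation as Ro
def cam(n,o=None):
    m=vision.camera_model(n)
    K=np.array([[m['fx'],0,m['cx']],[0,m['fy'],m['cy']],[0,0,1]])
    if n!='wrist': return K,np.array(m['R']),np.array(m['t'])
    T=np.eye(4);T[:3,:3]=Ro.from_quat(o['tcp_rot']).as_matrix();T[:3,3]=o['position']
    W=np.linalg.inv(T@np.array(m['hand_eye']))
    return K,W[:3,:3],W[:3,3]
def px2w(c,u,v,z):
    K,R,t=c
    d=R.T@np.linalg.inv(K)@np.array([u,v,1.]); C=-R.T@t
    return C+d*(z-C[2])/d[2]
def w2px(c,X):
    K,R,t=c
    p=K@(R@np.asarray(X,float)+t); return p[:2]/p[2]
def rectify(img,c,cx,cy,z,half=40,s=6):
    # world-plane patch: image right=-y , up=+x
    n=int(2*half*s)
    P=[(cx+half,cy+half,z),(cx+half,cy-half,z),(cx-half,cy-half,z),(cx-half,cy+half,z)]
    src=np.float32([w2px(c,p) for p in P]); dst=np.float32([(0,0),(n,0),(n,n),(0,n)])
    return cv2.warpPerspective(img,cv2.getPerspectiveTransform(src,dst),(n,n),flags=cv2.INTER_CUBIC)
E
python3 - <<'E'
from h import *
im=cv2.imread('pics/top0.png');c=cam('top')
for n,u,v,z in [('wide',222,262,28),('narrow',352,267,28),('stand',285,264.5,12),('pet',303,300,11),('disc',335,230,6),('bowl',315,196,39)]:
    print(n,px2w(c,u,v,z).round(1))
cr=lambda u,v:cv2.resize(im[v-25:v+25,u-25:u+25],(260,260),interpolation=cv2.INTER_CUBIC)
cv2.imwrite('pics/crop0.png',np.hstack([cr(222,262),cr(285,264),cr(352,267)]))
o=telemetry.get_obs();print(Ro.from_quat(o['tcp_rot']).as_matrix().round(3))
E
```

```text
wide [468. 399.  28.]
narrow [454.7  74.6  28. ]
stand [461.4 242.9  12. ]
pet [372.  197.6  11. ]
disc [548.8 116.3   6. ]
bowl [631.4 166.3  39. ]
[[-0.001  0.371 -0.929]
 [ 0.001 -0.929 -0.371]
 [-1.    -0.001  0.   ]]
```

View pics/crop0.png

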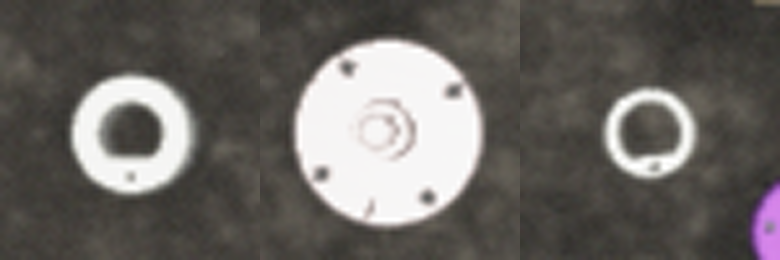

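View pics/wrist0.png

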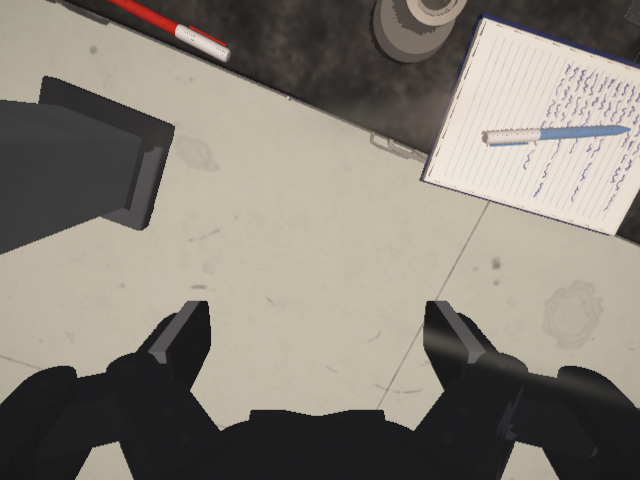

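play_rows --moves '[{"tx": 40, "ty": 30, "tz": 0, "twist": 0.14}, {"tx": 80, "ty": 65, "tz": 0, "twist": 0.28}, {"tx": 120, "ty": 105, "tz": 0, "twist": 0.42}, {"tx": 160, "ty": 145, "tz": 0, "twist": 0.56}, {"tx": 195, "ty": 190, "tz": 0, "twist": 0.7}, {"tx": 225, "ty": 235, "tz": 0, "twist": 0.84}, {"tx": 250, "ty": 285, "tz": 0, "twist": 0.98}, {"tx": 265, "ty": 335, "tz": 0, "twist": 1.12}, {"tx": 275, "ty": 390, "tz": 0, "twist": 1.26}, {"tx": 280, "ty": 445, "tz": 0, "twist": 1.4}, {"tx": 280, "ty": 500, "tz": 0, "twist": 1.55}, {"tx": 275, "ty": 550, "tz": 0, "twist": 1.7}, {"tx": 270, "ty": 600, "tz": 0, "twist": 1.85}, {"tx": 260, "ty": 650, "tz": 0, "twist": 2.0}, {"tx": 250, "ty": 700, "tz": 0, "twist": 2.15}, {"tx": 240, "ty": 745, "tz": 0, "twist": 2.3}, {"tx": 230, "ty": 785, "tz": 0, "twist": 2.45}, {"tx": 224, "ty": 820, "tz": 0, "twist": 2.6}, {"tx": 220, "ty": 846, "tz": 0, "twist": 2.76}, {"tx": 220, "ty": 846, "tz": 0, "twist": 2.76}]'

```text
time_s: 2.65
position: [459.8, 244.6, 403.8]
tcp_rot: [-0.001, 0.707, 0.001, 0.707]
contact_force: [-0.3, -0.5, 0.0]
opening: 85.2
```

```bash
python3 - <<'E'
from h import *
o=telemetry.get_obs();im=vision.camera('wrist');cv2.imwrite('pics/w1.png',im)
print(o['position'].round(1),o['q'].round(2))
E
```

```text
[459.8 244.6 403.8] [ 0.36  0.12 -0.96  1.74  0.1   1.33  0.96]
```

View pics/w1.png

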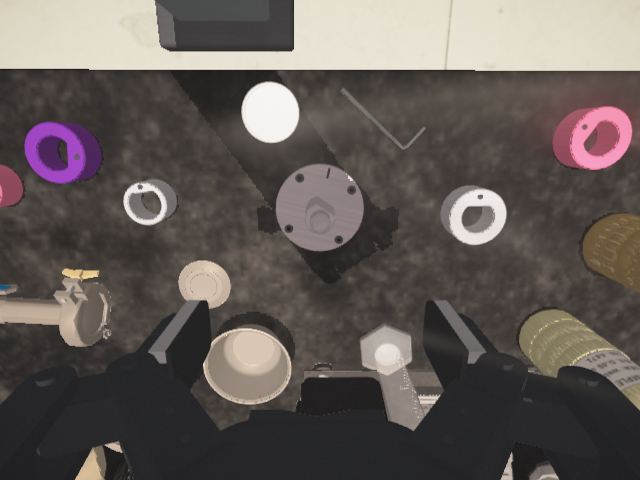

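play_rows --moves '[{"tz": -40}, {"tz": -80}, {"tz": -115}, {"tz": -130, "tx": -10}, {"tz": -130, "tx": -10}]'

```text
invalid input
```

```bash
python3 - <<'E'
from h import *
w=cv2.imread('pics/w1.png')
o=telemetry.get_obs();im=vision.camera('wrist');cv2.imwrite('pics/w2.png',im)
print(o['position'].round(1),o['contact_force'].round(1))
c=cam('wrist',o); p=w2px(c,(461.4,242.9,56)).round().astype(int);print(p)
u,v=p
cr=im[max(v-75,0):v+75,u-75:u+75]
cv2.imwrite('pics/w2c.png',np.hstack([cv2.resize(cr,(600,600),interpolation=cv2.INTER_CUBIC)]))
E
```

```text
[460.6 242.9 403.7] [ 0.3 -0.8  0.3]
[317 217]
```

View pics/w2c.png

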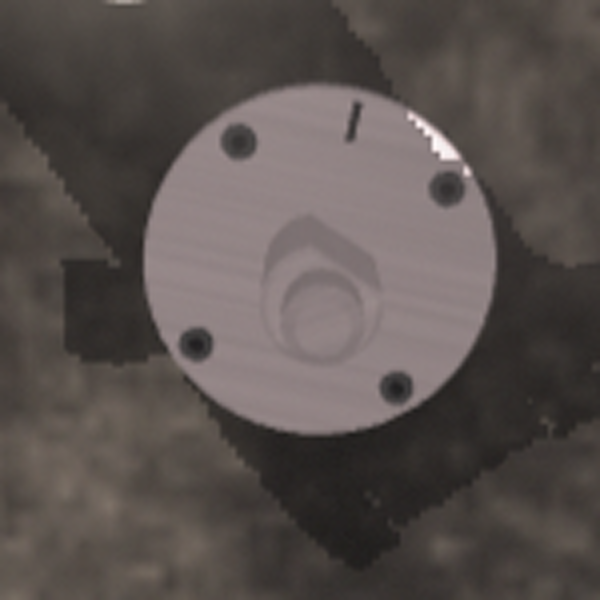

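View pics/w2.png

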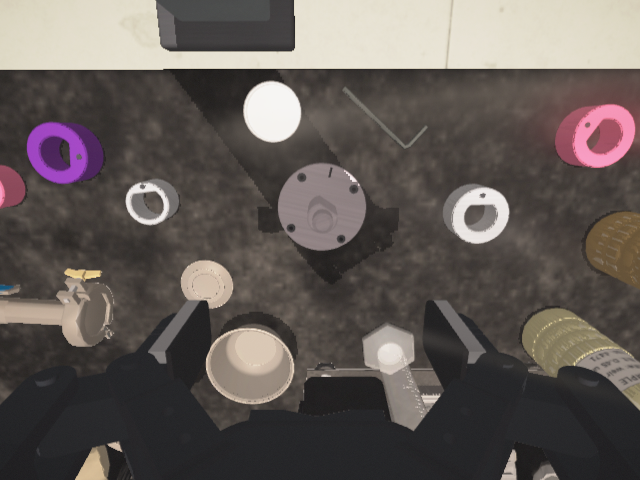

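play_rows --moves '[{"tx": 0, "ty": 0, "tz": -40, "twist": 0}, {"tx": 0, "ty": 0, "tz": -80, "twist": 0}, {"tx": -5, "ty": 0, "tz": -115, "twist": 0}, {"tx": -10, "ty": 0, "tz": -130, "twist": 0}, {"tx": -10, "ty": 0, "tz": -130, "twist": 0}]'

```text
time_s: 3.38
position: [450.9, 240.9, 273.1]
tcp_rot: [0.001, 0.708, -0.003, 0.707]
contact_force: [-0.2, -0.0, 0.4]
opening: 85.1
```

```bash
python3 - <<'E'
from h import *
o=telemetry.get_obs();im=vision.camera('wrist');cv2.imwrite('pics/w3.png',im)
print(o['position'].round(1),o['contact_force'].round(1))
c=cam('wrist',o); np.save('w3.npy',np.r_[o['position'],o['tcp_rot']])
r=rectify(im,c,461.4,242.9,56,half=30,s=10)
g=cv2.createCLAHE(3,(4,4)).apply(cv2.cvtColor(r,cv2.COLOR_BGR2GRAY))
cv2.imwrite('pics/w3r.png',g)
r=rectify(im,c,461.4,242.9,12,half=50,s=6)
g=cv2.createCLAHE(3,(4,4)).apply(cv2.cvtColor(r,cv2.COLOR_BGR2GRAY))
cv2.imwrite('pics/w3f.png',g)
E
```

```text
[450.9 240.9 273.1] [-0.2 -0.   0.4]
```

View pics/w3r.png

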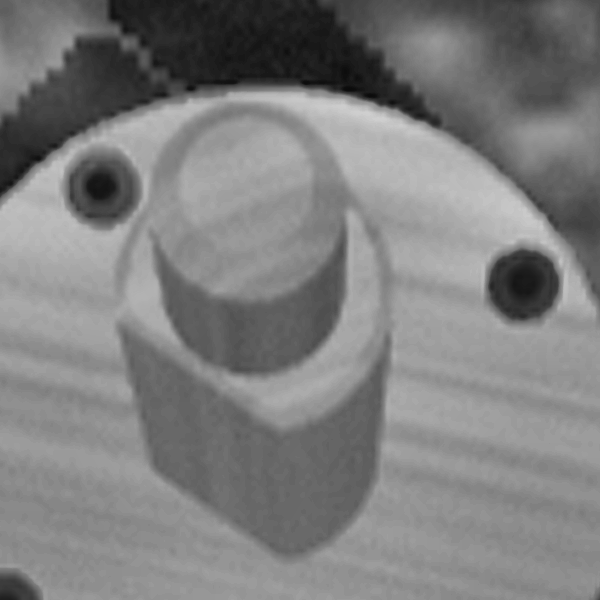

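View pics/w3f.png

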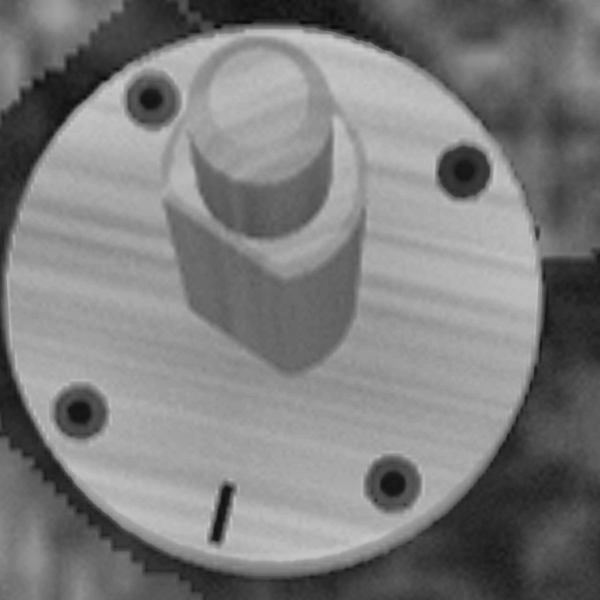

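```bash
python3 - <<'E'
from h import *
c=cam('top')
for n,u,v,z in [('y',158,195,208),('b',135,247,208),('pinkwide',181,292,28),('purple',383,287,28),('cyl',240,185,250),('bowl',315,196,39)]:
    print(n,px2w(c,u,v,z).round(1))
E
```

```text
y [611.8 503.9 208. ]
b [498.8 552.3 208. ]
pinkwide [393.6 500.6  28. ]
purple [404.8  -2.2  28. ]
cyl [626.6 318.8 250. ]
bowl [631.4 166.3  39. ]
```

play_rows --moves '[{"tx": 2, "ty": 40, "tz": 0, "twist": 0.1}, {"tx": 4, "ty": 90, "tz": 0, "twist": 0.2}, {"tx": 7, "ty": 130, "tz": 0, "twist": 0.3}, {"tx": 7, "ty": 158, "tz": 0, "twist": 0.35}, {"tx": 7, "ty": 158, "tz": 0, "twist": 0.35}]'

```text
time_s: 4.05
position: [458.4, 402.0, 276.1]
tcp_rot: [-0.122, 0.695, 0.123, 0.697]
contact_force: [-0.2, -0.3, -0.1]
opening: 85.5
```

```bash
python3 - <<'E'
from h import *
o=telemetry.get_obs();im=vision.camera('wrist');cv2.imwrite('pics/w4.png',im)
print(o['position'].round(1),o['q'].round(2), Ro.from_quat(o['tcp_rot']).as_matrix().round(3).tolist())
c=cam('wrist',o); np.save('w4.npy',np.r_[o['position'],o['tcp_rot']])
r=rectify(im,c,468,399,28,half=40,s=7)
cv2.imwrite('pics/w4r.png',r)
E
```

```text
[458.4 402.  276.1] [-0.02  0.5  -0.95  1.68  0.44  1.18  0.84] [[0.003, -0.34, 0.94], [0.002, 0.94, 0.34], [-1.0, 0.001, 0.003]]
```

View pics/w4r.png

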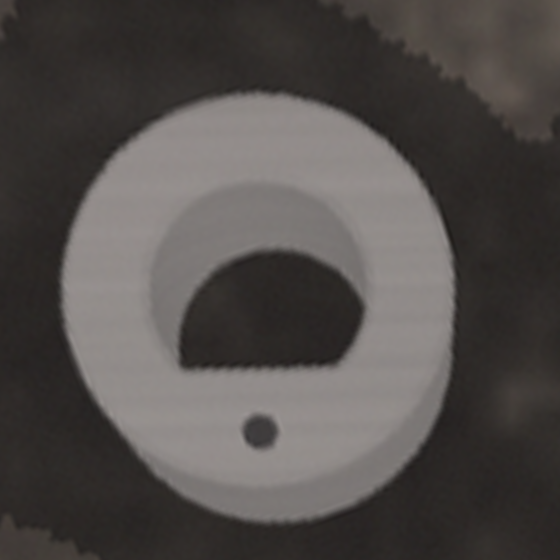

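View pics/w4.png

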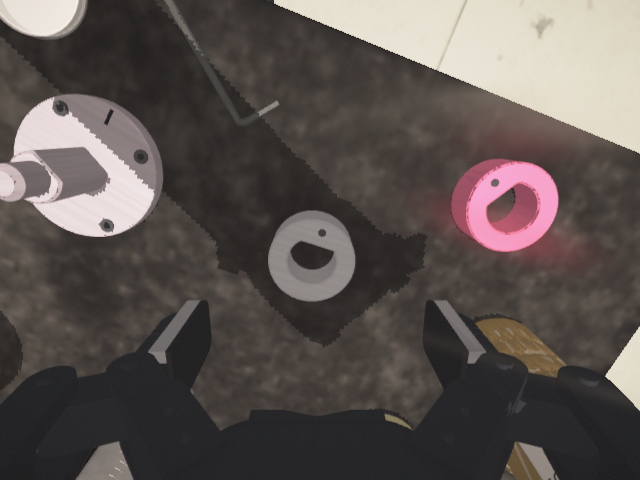

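```bash
python3 - <<'E'
from h import *
m=vision.camera_model('wrist');H=np.linalg.inv(m['hand_eye'])
K=cam('top')
for d in (150,155,160,165,173):
  for z in (-11,0,11):
    p=H@np.array([d,42.5,z,1]);print(d,z,(m['fx']*p[0]/p[2]+m['cx']).round(),(m['fy']*p[1]/p[2]+m['cy']).round())
z=[telemetry.get_obs()['position'].round(1) for _ in range(3)];print(z)
im=cv2.imread('pics/w4.png');cv2.imwrite('pics/f.png',cv2.resize(im[270:420,400:560],(800,600)[:2],fx=1,fy=1))
E
```

```text
150 -11 430.0 306.0
150 0 428.0 333.0
150 11 425.0 358.0
155 -11 426.0 300.0
155 0 424.0 326.0
155 11 422.0 350.0
160 -11 423.0 295.0
160 0 420.0 319.0
160 11 418.0 343.0
165 -11 419.0 289.0
165 0 417.0 314.0
165 11 415.0 337.0
173 -11 414.0 281.0
173 0 412.0 305.0
173 11 410.0 327.0
[array([458.8, 400.4, 275.6]), array([458.8, 400.4, 275.6]), array([458.8, 400.4, 275.6])]
```

View pics/f.png

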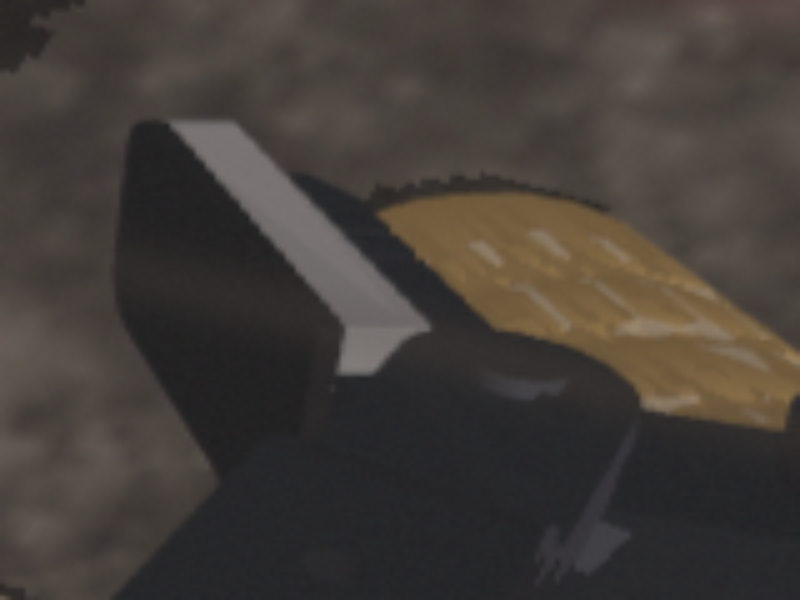

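play_rows --moves '[{"tx": 8, "ty": 0, "tz": -30, "twist": 0}, {"tx": 8, "ty": 0, "tz": -60, "twist": 0}, {"tx": 8, "ty": 0, "tz": -85, "twist": 0}, {"tx": 8, "ty": 0, "tz": -100, "twist": 0}, {"tx": 8, "ty": 0, "tz": -101, "twist": 0}, {"tx": 8, "ty": 0, "tz": -101, "twist": 0}]'

```text
time_s: 4.85
position: [467.4, 400.5, 175.8]
tcp_rot: [-0.121, 0.695, 0.121, 0.698]
contact_force: [0.2, -0.0, 0.4]
opening: 85.4
```

```bash
python3 - <<'E'
from h import *
o=telemetry.get_obs();im=vision.camera('wrist');cv2.imwrite('pics/w5.png',im)
print(o['position'].round(1),o['contact_force'].round(1))
print(telemetry.get_obs()['position'].round(1))
E
```

```text
[467.4 400.5 175.8] [ 0.2 -0.   0.4]
[467.3 400.6 175.9]
```

View pics/w5.png

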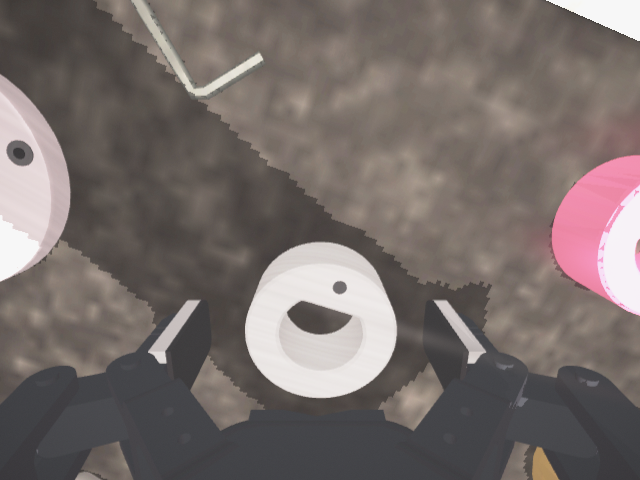

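play_rows --gripper 1 --moves '[{"tx": 0, "ty": 0, "tz": -2, "twist": 0}, {"tx": 0, "ty": 0, "tz": -2, "twist": 0}, {"tx": 0, "ty": 0, "tz": -2, "twist": 0}, {"tx": 0, "ty": 0, "tz": -2, "twist": 0}, {"tx": 0, "ty": 0, "tz": -2, "twist": 0}, {"tx": 0, "ty": 0, "tz": -2, "twist": 0}]'

```text
time_s: 5.65
position: [467.7, 401.1, 175.0]
tcp_rot: [-0.121, 0.695, 0.121, 0.699]
contact_force: [-0.1, -0.2, 5.9]
opening: 54.5
```

```bash
python3 - <<'E'
from h import *
o=telemetry.get_obs();im=vision.camera('wrist');cv2.imwrite('pics/w6.png',im)
print(o['position'].round(1),o['contact_force'].round(1),o['opening'])
E
```

```text
[467.7 401.1 175. ] [-0.1 -0.2  5.9] 54.5498128990035
```

View pics/w6.png

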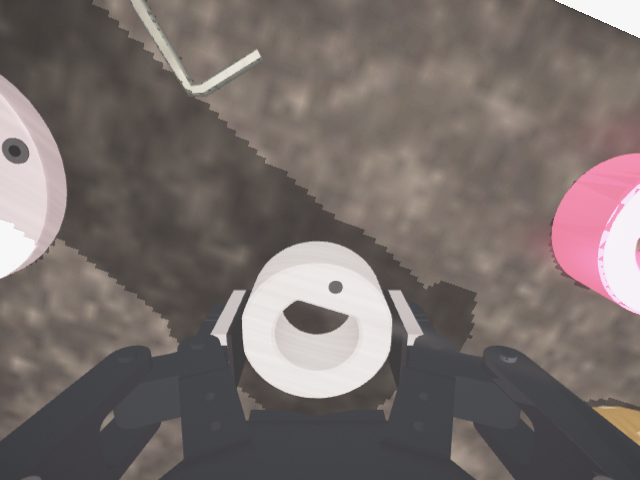

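play_rows --moves '[{"tx": 0, "ty": 0, "tz": 40, "twist": 0}, {"tx": 0, "ty": 0, "tz": 80, "twist": 0}, {"tx": 0, "ty": -20, "tz": 105, "twist": -0.1}, {"tx": -2, "ty": -60, "tz": 107, "twist": -0.25}, {"tx": -4, "ty": -110, "tz": 107, "twist": -0.4}, {"tx": -5, "ty": -145, "tz": 107, "twist": -0.53}, {"tx": -5, "ty": -154, "tz": 107, "twist": -0.58}, {"tx": -5, "ty": -154, "tz": 107, "twist": -0.58}, {"tx": -5, "ty": -154, "tz": 107, "twist": -0.58}]'

```text
time_s: 6.82
position: [462.3, 248.6, 282.1]
tcp_rot: [0.082, 0.7, -0.082, 0.704]
contact_force: [0.3, 0.5, -2.5]
opening: 54.2
```

```bash
python3 - <<'E'
from h import *
o=telemetry.get_obs();im=vision.camera('wrist');cv2.imwrite('pics/w7.png',im)
print(o['position'].round(1),o['contact_force'].round(1),o['opening'],Ro.from_quat(o['tcp_rot']).as_matrix().round(3).tolist())
s=vision.camera('scene');cv2.imwrite('pics/s7.png',cv2.resize(s[140:280,200:360],(800,700))[:600])
t=vision.camera('top');cv2.imwrite('pics/t7.png',t)
E
```

```text
[462.3 248.6 282.1] [ 0.3  0.5 -2.5] 54.241200575937086 [[0.005, 0.23, 0.973], [-0.0, 0.973, -0.23], [-1.0, 0.001, 0.005]]
```

View pics/w7.png

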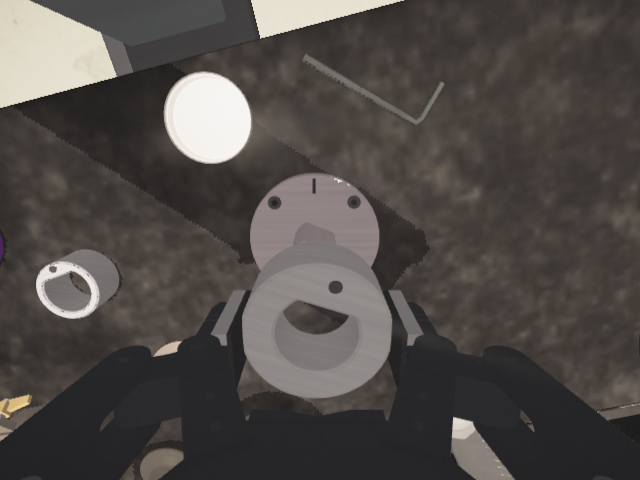

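View pics/s7.png

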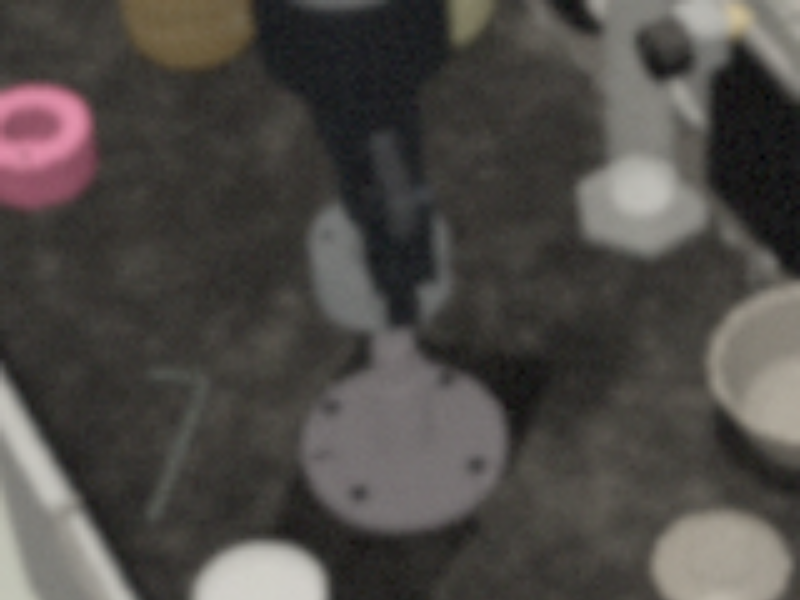

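```bash
python3 - <<'E'
from h import *
im=cv2.imread('pics/w7.png')
# tool-frame nominal: TCP at (0,0,280), camera side -x, world-like frame x'=tool z, y'=tool y
R=np.array([[0,0,1.],[0,1,0],[-1,0,0]])
for z0 in (280,):
    o={'tcp_rot':Ro.from_matrix(R).as_quat(),'position':np.array([0,0,z0])}
    c=cam('wrist',o)
    r1=rectify(im,c,0,0,12,half=50,s=6); r2=rectify(im,c,0,0,107+28+1-2,half=40,s=7.5)
cv2.imwrite('pics/r71.png',r1);cv2.imwrite('pics/r72.png',r2)
E
```

```text
(no output)
```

View pics/r71.png

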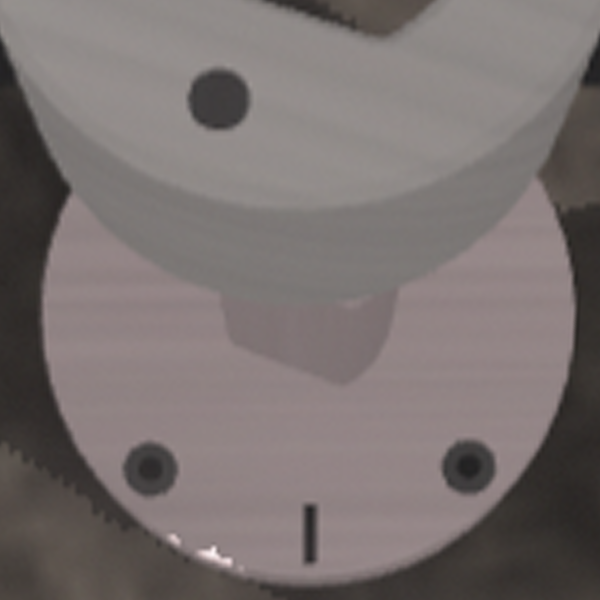

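View pics/r72.png

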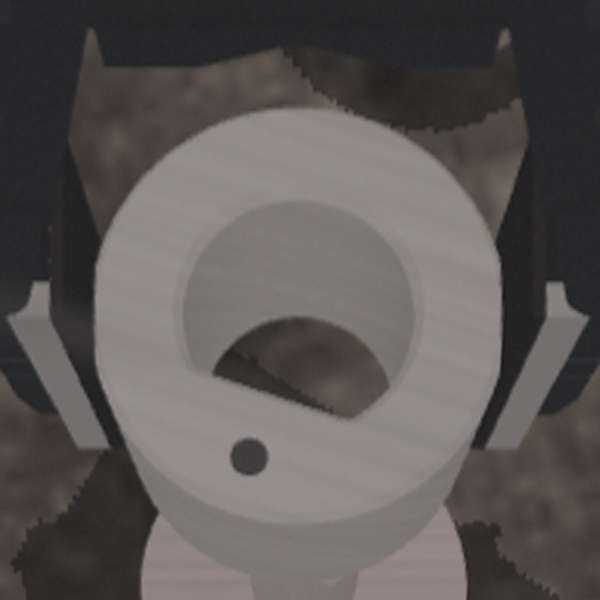

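play_rows --moves '[{"tx": 0.4, "ty": -1.7, "tz": 0, "twist": 0}, {"tx": 0.4, "ty": -1.7, "tz": -15, "twist": 0}, {"tx": 0.4, "ty": -1.7, "tz": -30, "twist": 0}, {"tx": 0.4, "ty": -1.7, "tz": -40, "twist": 0}, {"tx": 0.4, "ty": -1.7, "tz": -40, "twist": 0}]'

```text
time_s: 7.6
position: [462.2, 246.5, 240.6]
tcp_rot: [0.082, 0.701, -0.082, 0.703]
contact_force: [0.4, -0.1, -2.1]
opening: 54.3
```

```bash
python3 - <<'E'
from h import *
o=telemetry.get_obs();im=vision.camera('wrist');cv2.imwrite('pics/w8.png',im)
print(o['position'].round(1),o['contact_force'].round(1),o['opening'],Ro.from_quat(o['tcp_rot']).as_matrix().round(3).tolist())
R=np.array([[0,0,1.],[0,1,0],[-1,0,0]])
o={'tcp_rot':Ro.from_matrix(R).as_quat(),'position':np.array([0,0,240])}
c=cam('wrist',o)
cv2.imwrite('pics/r8.png',np.hstack([rectify(im,c,0,0,12,half=50,s=4),rectify(im,c,0,0,76,half=40,s=5)]))
E
```

```text
[462.2 246.5 240.6] [ 0.4 -0.1 -2.1] 54.348171121881876 [[0.003, 0.23, 0.973], [-0.001, 0.973, -0.23], [-1.0, -0.001, 0.003]]
```

View pics/r8.png

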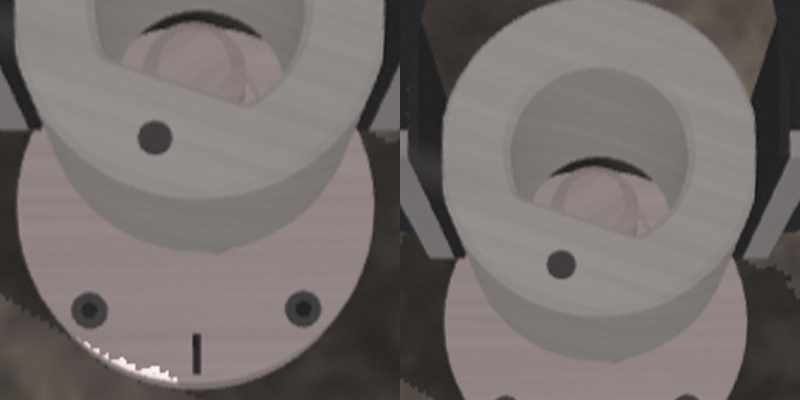

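View pics/w8.png

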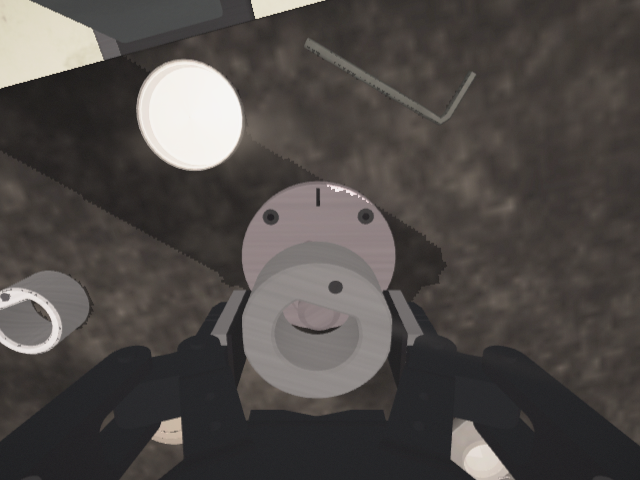

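play_rows --moves '[{"tx": 1, "ty": 0.6, "tz": 0, "twist": 0}, {"tx": 1, "ty": 0.6, "tz": -4, "twist": 0}, {"tx": 1, "ty": 0.6, "tz": -8, "twist": 0}, {"tx": 1, "ty": 0.6, "tz": -11, "twist": 0}, {"tx": 1, "ty": 0.6, "tz": -14, "twist": 0}, {"tx": 1, "ty": 0.6, "tz": -16, "twist": 0}, {"tx": 1, "ty": 0.6, "tz": -16, "twist": 0}]'

```text
time_s: 8.52
position: [463.5, 247.3, 225.3]
tcp_rot: [0.082, 0.701, -0.082, 0.704]
contact_force: [0.8, -0.6, -2.7]
opening: 54.0
```

```bash
python3 - <<'E'
from h import *
o=telemetry.get_obs();im=vision.camera('wrist');cv2.imwrite('pics/w9.png',im)
print(o['position'].round(1),o['contact_force'].round(1),o['torque'].round(2),o['opening'])
cv2.imwrite('pics/r9.png',cv2.resize(im[180:420,200:440],(600,600),interpolation=cv2.INTER_CUBIC))
E
```

```text
[463.5 247.3 225.3] [ 0.8 -0.6 -2.7] [-0.02  0.02  0.03] 53.989051307540265
```

View pics/r9.png

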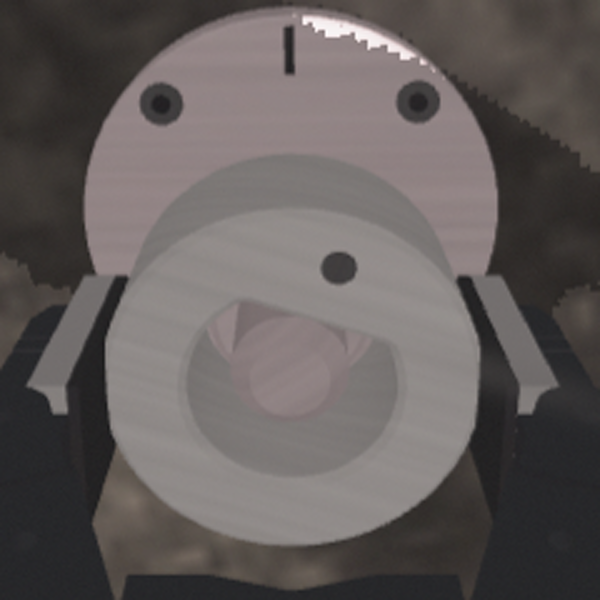

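play_rows --moves '[{"tx": 0, "ty": 0, "tz": -2, "twist": 0}, {"tx": 0, "ty": 0, "tz": -4, "twist": 0}, {"tx": 0, "ty": 0, "tz": -6, "twist": 0}, {"tx": 0, "ty": 0, "tz": -8, "twist": 0}, {"tx": 0, "ty": 0, "tz": -8, "twist": 0}]'

```text
time_s: 9.2
position: [463.5, 247.3, 217.2]
tcp_rot: [0.082, 0.701, -0.082, 0.704]
contact_force: [0.6, 0.1, -2.5]
opening: 54.1
```

play_rows --moves '[{"tx": 0, "ty": 0, "tz": -4, "twist": 0}, {"tx": 0, "ty": 0, "tz": -9, "twist": 0}, {"tx": 0, "ty": 0, "tz": -14, "twist": 0}, {"tx": 0, "ty": 0, "tz": -19, "twist": 0}, {"tx": 0, "ty": 0, "tz": -23, "twist": 0}, {"tx": 0, "ty": 0, "tz": -26, "twist": 0}, {"tx": 0, "ty": 0, "tz": -28, "twist": 0}, {"tx": 0, "ty": 0, "tz": -28, "twist": 0}]'

```text
time_s: 10.2
position: [463.4, 247.3, 189.1]
tcp_rot: [0.082, 0.701, -0.082, 0.704]
contact_force: [-0.2, 0.4, -2.2]
opening: 54.1
```

```bash
python3 - <<'E'
from h import *
o=telemetry.get_obs();im=vision.camera('wrist');cv2.imwrite('pics/w10.png',im)
print(o['position'].round(1),o['contact_force'].round(1),o['torque'].round(2),o['opening'])
E
```

```text
[463.4 247.3 189.1] [-0.2  0.4 -2.2] [-0.03  0.   -0.01] 54.13986731721936
```

View pics/w10.png

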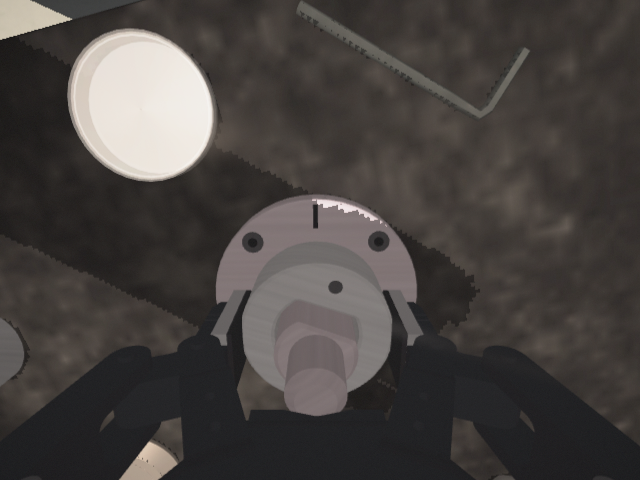

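play_rows --moves '[{"tx": 0, "ty": 0, "tz": -1, "twist": 0}, {"tx": 0, "ty": 0, "tz": -1.5, "twist": 0}, {"tx": 0, "ty": 0, "tz": -2, "twist": 0}, {"tx": 0, "ty": 0, "tz": -2, "twist": 0}]'

```text
time_s: 10.75
position: [463.5, 247.3, 187.2]
tcp_rot: [0.082, 0.701, -0.082, 0.704]
contact_force: [-0.5, -0.0, -2.6]
opening: 54.3
```

play_rows --moves '[{"tx": 0, "ty": 0, "tz": -0.5, "twist": 0}, {"tx": 0, "ty": 0, "tz": -1, "twist": 0}, {"tx": 0, "ty": 0, "tz": -1, "twist": 0}]'

```text
time_s: 11.12
position: [463.5, 247.5, 187.0]
tcp_rot: [0.082, 0.701, -0.082, 0.704]
contact_force: [-3.3, -1.8, 6.1]
opening: 54.3
```

play_rows --gripper -1 --moves '[{"tx": 0, "ty": 0, "tz": 0, "twist": 0}, {"tx": 0, "ty": 0, "tz": 0, "twist": 0}, {"tx": 0, "ty": 0, "tz": 0, "twist": 0}, {"tx": 0, "ty": 0, "tz": 0, "twist": 0}, {"tx": 0, "ty": 0, "tz": 0, "twist": 0}, {"tx": 0, "ty": 0, "tz": 20, "twist": 0}, {"tx": 0, "ty": 0, "tz": 50, "twist": 0}, {"tx": -5, "ty": 0, "tz": 86, "twist": 0}, {"tx": -10, "ty": 0, "tz": 86, "twist": 0}, {"tx": -10, "ty": 0, "tz": 86, "twist": 0}]'

```text
time_s: 12.38
position: [453.1, 247.4, 273.5]
tcp_rot: [0.081, 0.701, -0.082, 0.704]
contact_force: [-0.4, -0.3, -0.7]
opening: 85.4
```

```bash
python3 - <<'E'
from h import *
o=telemetry.get_obs();im=vision.camera('wrist')
print(o['position'].round(1),o['contact_force'].round(1),o['torque'].round(2),o['opening'])
R=np.array([[0,0,1.],[0,1,0],[-1,0,0]])
z=o['position'][2]
c=cam('wrist',{'tcp_rot':Ro.from_matrix(R).as_quat(),'position':np.array([0,0,z])})
cv2.imwrite('pics/r11.png',cv2.resize(im[120:360,180:460],(700,600),interpolation=cv2.INTER_CUBIC));cv2.imwrite('pics/w11.png',im)
r=rectify(im,c,0,0,40,half=50,s=6);cv2.imwrite('pics/r11b.png',r)
E
```

```text
[453.1 247.4 273.5] [-0.4 -0.3 -0.7] [-0.02 -0.04 -0.03] 85.41258521109891
```

View pics/r11.png

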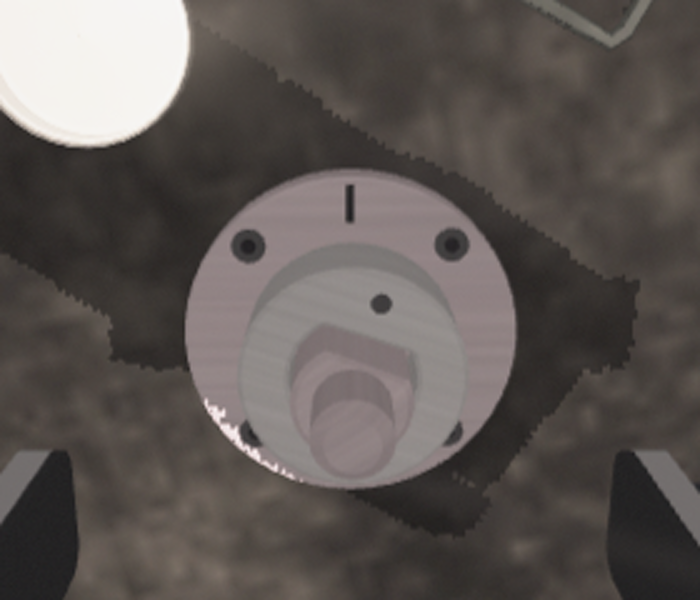

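View pics/r11b.png

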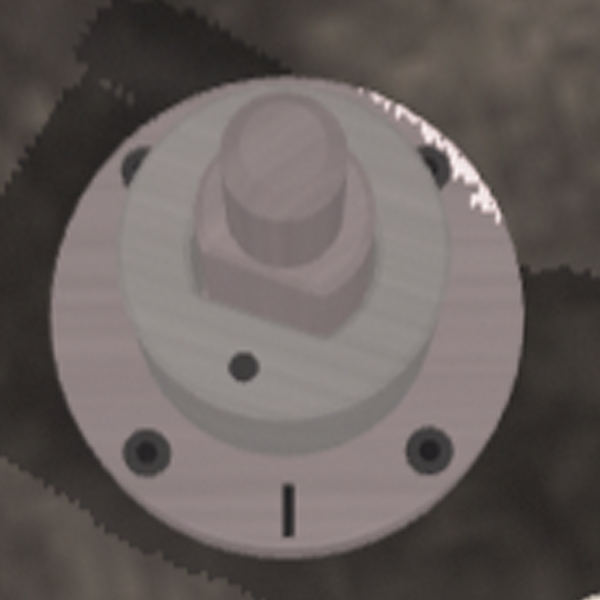

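play_rows --moves '[{"tx": 0, "ty": -30, "tz": 0, "twist": 0.12}, {"tx": -2, "ty": -75, "tz": 0, "twist": 0.26}, {"tx": -4, "ty": -120, "tz": 0, "twist": 0.42}, {"tx": -6, "ty": -155, "tz": 0, "twist": 0.57}, {"tx": -6, "ty": -172, "tz": 0, "twist": 0.72}, {"tx": -6, "ty": -172, "tz": 0, "twist": 0.72}, {"tx": -6, "ty": -172, "tz": 0, "twist": 0.72}]'

```text
time_s: 13.3
position: [447.1, 76.0, 272.5]
tcp_rot: [-0.17, 0.685, 0.17, 0.688]
contact_force: [0.3, -0.3, -0.6]
opening: 85.3
```

```bash
python3 - <<'E'
from h import *
o=telemetry.get_obs();im=vision.camera('wrist');cv2.imwrite('pics/w12.png',im)
print(o['position'].round(1),o['q'].round(2), Ro.from_quat(o['tcp_rot']).as_matrix().round(3).tolist())
c=cam('wrist',o)
x,y,_=o['position']; print(w2px(c,(455,76,28)))
r=rectify(im,c,round(x)+9,round(y)+2,28,half=40,s=7);print(round(x)+9,round(y)+2)
cv2.imwrite('pics/w12r.png',r)
E
```

```text
[447.1  76.  272.5] [ 0.68  0.07 -0.92  2.05  0.06  1.04  1.79] [[0.004, -0.467, 0.884], [0.001, 0.884, 0.467], [-1.0, -0.0, 0.004]]
[309.8052094  261.49111952]
456 78
```

View pics/w12r.png

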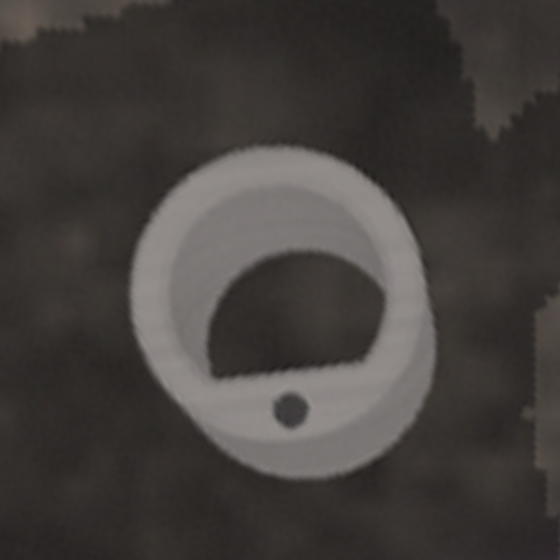

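View pics/w12.png

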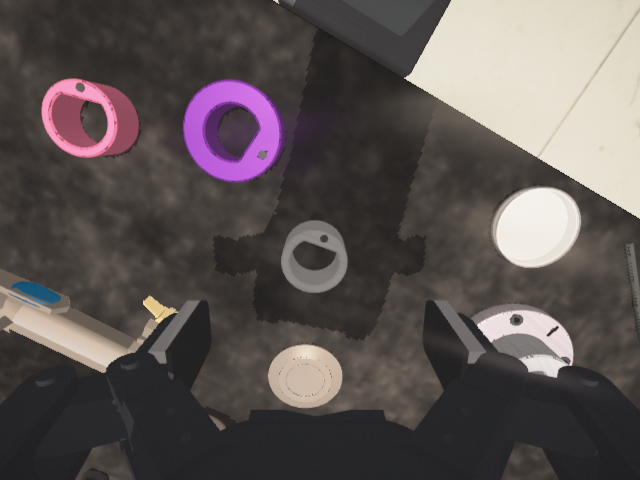

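```bash
python3 - <<'E'
from h import *
im=cv2.imread('pics/top0.png');c=cam('top')
for z in (20,50): print(px2w(c,380,243,z).round(0),px2w(c,375,225,z).round(0))
a=im[200:290,320:440].copy()
for s in (-1,1):
  for e in (-11,11):
    for w in (42,58):
      p=w2px(c,(454.2+s*w*-0.467+e*.884,75.5+s*w*.884+e*.467,20)); cv2.circle(a,(int(p[0]-320),int(p[1]-200)),1,(0,255,0),-1)
cv2.imwrite('pics/cl.png',cv2.resize(a,(800,600),interpolation=cv2.INTER_CUBIC))
E
```

```text
[515.   4.  20.] [560.  16.  20.]
[513.   7.  50.] [558.  19.  50.]
```

View pics/cl.png

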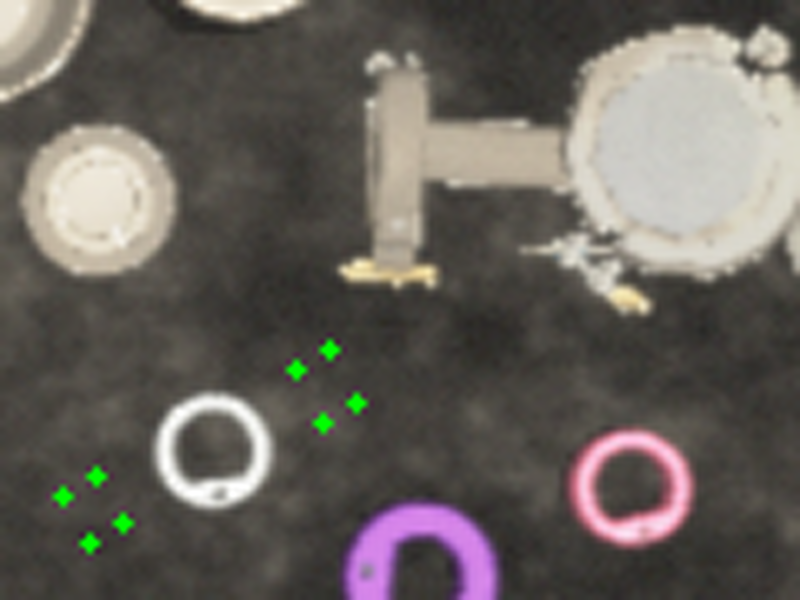

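play_rows --moves '[{"tx": 7, "ty": 2.2, "tz": -30, "twist": 0}, {"tx": 7, "ty": 2.2, "tz": -60, "twist": 0}, {"tx": 7, "ty": 2.2, "tz": -85, "twist": 0}, {"tx": 7, "ty": 2.2, "tz": -98, "twist": 0}, {"tx": 7, "ty": 2.2, "tz": -98, "twist": 0}]'

```text
time_s: 13.98
position: [453.8, 79.2, 174.1]
tcp_rot: [-0.17, 0.685, 0.171, 0.687]
contact_force: [-1.0, 1.0, -0.1]
opening: 85.2
```

```bash
python3 - <<'E'
from h import *
o=telemetry.get_obs();im=vision.camera('wrist');cv2.imwrite('pics/w13.png',im)
print(o['position'].round(1),o['contact_force'].round(1))
E
```

```text
[453.8  79.2 174.1] [-1.   1.  -0.1]
```

View pics/w13.png

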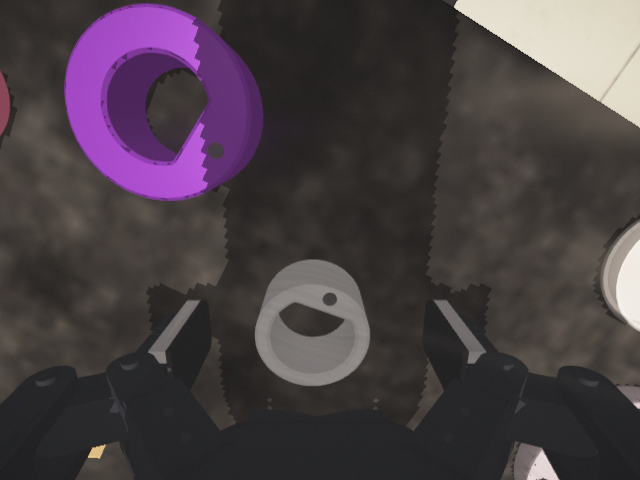

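play_rows --gripper 1 --moves '[{"tx": 0, "ty": 0, "tz": 0, "twist": 0}, {"tx": 0, "ty": 0, "tz": 0, "twist": 0}, {"tx": 0, "ty": 0, "tz": 0, "twist": 0}, {"tx": 0, "ty": 0, "tz": 0, "twist": 0}, {"tx": 0, "ty": 0, "tz": 0, "twist": 0}, {"tx": 0, "ty": 0, "tz": 0, "twist": 0}, {"tx": 0, "ty": 0, "tz": 0, "twist": 0}]'

```text
time_s: 14.9
position: [454.8, 79.2, 175.9]
tcp_rot: [-0.171, 0.684, 0.171, 0.688]
contact_force: [-1.2, -0.5, 7.0]
opening: 40.4
```

play_rows --moves '[{"tx": 0, "ty": 0, "tz": 40, "twist": 0}, {"tx": 0, "ty": 0, "tz": 80, "twist": 0}, {"tx": 0, "ty": 20, "tz": 106, "twist": -0.1}, {"tx": 3, "ty": 60, "tz": 106, "twist": -0.25}, {"tx": 6, "ty": 110, "tz": 106, "twist": -0.4}, {"tx": 8, "ty": 150, "tz": 106, "twist": -0.55}, {"tx": 9, "ty": 168, "tz": 106, "twist": -0.7}, {"tx": 9, "ty": 168, "tz": 106, "twist": -0.7}, {"tx": 9, "ty": 168, "tz": 106, "twist": -0.7}]'

```text
time_s: 16.02
position: [463.8, 246.0, 281.6]
tcp_rot: [0.073, 0.702, -0.076, 0.705]
contact_force: [-0.6, -0.9, -1.6]
opening: 40.3
```

```bash
python3 - <<'E'
from h import *
o=telemetry.get_obs();im=vision.camera('wrist');cv2.imwrite('pics/w14.png',im)
print(o['position'].round(1),o['contact_force'].round(1),o['opening'],Ro.from_quat(o['tcp_rot']).as_matrix().round(3).tolist())
R=np.array([[0,0,1.],[0,1,0],[-1,0,0]])
z=o['position'][2]
c=cam('wrist',{'tcp_rot':Ro.from_matrix(R).as_quat(),'position':np.array([0,0,z])})
cv2.imwrite('pics/r14.png',np.hstack([rectify(im,c,0,0,12,half=50,s=4),rectify(im,c,0,0,z-175+28,half=40,s=5)]))
E
```

```text
[463.8 246.  281.6] [-0.6 -0.9 -1.6] 40.334526714105884 [[0.004, 0.209, 0.978], [-0.004, 0.978, -0.209], [-1.0, -0.003, 0.005]]
```

View pics/r14.png

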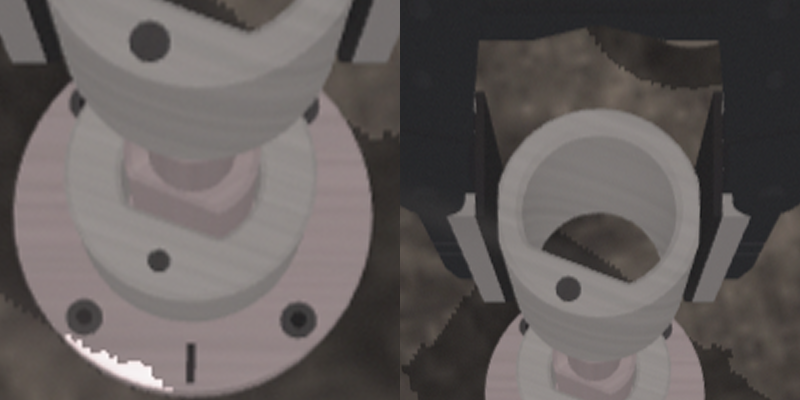

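View pics/w14.png

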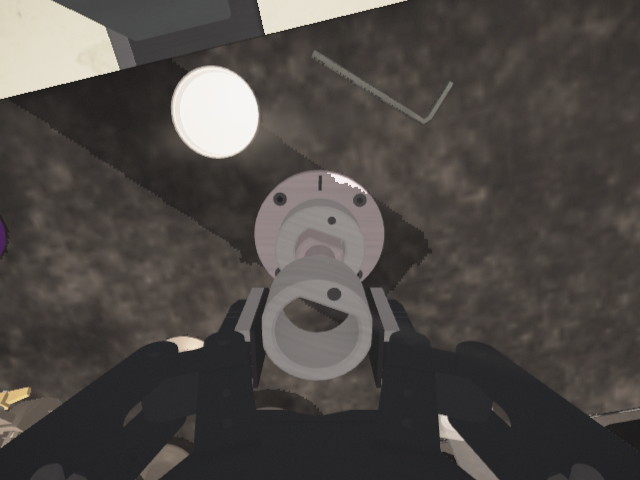

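play_rows --moves '[{"tx": 0.4, "ty": 1.2, "tz": 0, "twist": 0}, {"tx": 0.4, "ty": 1.2, "tz": -15, "twist": 0}, {"tx": 0.4, "ty": 1.2, "tz": -30, "twist": 0}, {"tx": 0.4, "ty": 1.2, "tz": -40, "twist": 0}, {"tx": 0.4, "ty": 1.2, "tz": -40, "twist": 0}]'

```text
time_s: 16.7
position: [463.9, 246.7, 240.3]
tcp_rot: [0.073, 0.702, -0.076, 0.704]
contact_force: [-0.7, -0.6, -1.8]
opening: 40.1
```

```bash
python3 - <<'E'
from h import *
o=telemetry.get_obs();im=vision.camera('wrist');cv2.imwrite('pics/w15.png',im)
print(o['position'].round(1),o['contact_force'].round(1),o['opening'],Ro.from_quat(o['tcp_rot']).as_matrix().round(3).tolist())
R=np.array([[0,0,1.],[0,1,0],[-1,0,0]])
z=o['position'][2]
c=cam('wrist',{'tcp_rot':Ro.from_matrix(R).as_quat(),'position':np.array([0,0,z])})
cv2.imwrite('pics/r15.png',np.hstack([rectify(im,c,0,0,12,half=50,s=4),rectify(im,c,0,0,z-175+28,half=40,s=5)]))
E
```

```text
[463.9 246.7 240.3] [-0.7 -0.6 -1.8] 40.07022811515843 [[0.002, 0.21, 0.978], [-0.004, 0.978, -0.21], [-1.0, -0.004, 0.003]]
```

View pics/r15.png

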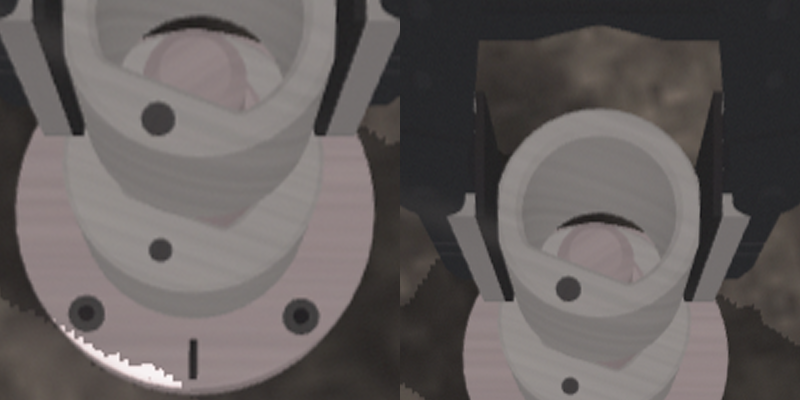

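play_rows --moves '[{"tx": 0.2, "ty": 1, "tz": 0, "twist": 0}, {"tx": 0.2, "ty": 1, "tz": -4, "twist": 0}, {"tx": 0.2, "ty": 1, "tz": -8, "twist": 0}, {"tx": 0.2, "ty": 1, "tz": -11, "twist": 0}, {"tx": 0.2, "ty": 1, "tz": -14, "twist": 0}, {"tx": 0.2, "ty": 1, "tz": -15, "twist": 0}, {"tx": 0.2, "ty": 1, "tz": -15, "twist": 0}]'

```text
time_s: 17.62
position: [464.4, 248.0, 226.0]
tcp_rot: [0.074, 0.702, -0.076, 0.704]
contact_force: [-0.2, -1.3, -1.2]
opening: 40.6
```

play_rows --moves '[{"tx": 0, "ty": 0, "tz": -3, "twist": 0}, {"tx": 0, "ty": 0, "tz": -6, "twist": 0}, {"tx": 0, "ty": 0, "tz": -8, "twist": 0}, {"tx": 0, "ty": 0, "tz": -9.5, "twist": 0}, {"tx": 0, "ty": 0, "tz": -9.5, "twist": 0}]'

```text
time_s: 18.25
position: [464.3, 248.0, 216.4]
tcp_rot: [0.073, 0.702, -0.076, 0.704]
contact_force: [-0.2, 0.1, -2.3]
opening: 40.5
```

```bash
python3 - <<'E'
from h import *
o=telemetry.get_obs();im=vision.camera('wrist');cv2.imwrite('pics/w16.png',im)
print(o['position'].round(1),o['contact_force'].round(1),o['torque'].round(2))
cv2.imwrite('pics/r16.png',cv2.resize(im[180:420,200:440],(600,600),interpolation=cv2.INTER_CUBIC))
E
```

```text
[464.3 248.  216.4] [-0.2  0.1 -2.3] [-0.02  0.03  0.01]
```

View pics/r16.png

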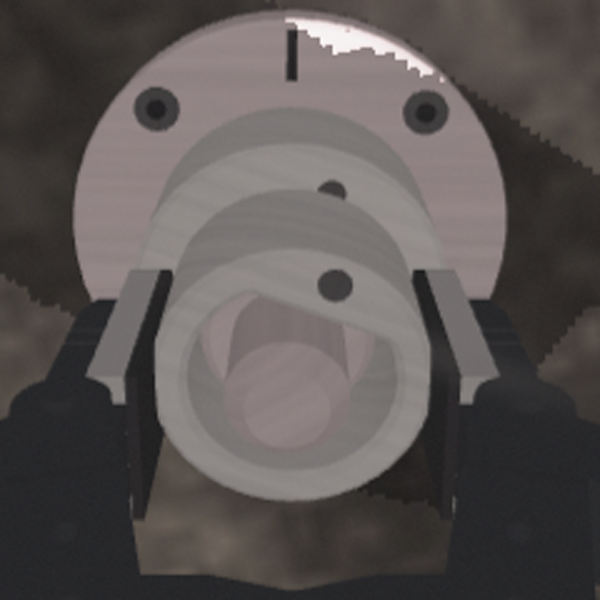

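It's sliding on with no resistance and the dimples line up. I'll lower it to contact.

play_rows --moves '[{"tx": 0, "ty": 0, "tz": -1, "twist": 0}, {"tx": 0, "ty": 0, "tz": -1.5, "twist": 0}, {"tx": 0, "ty": 0, "tz": -1.5, "twist": 0}]'

```text
time_s: 18.68
position: [464.5, 248.3, 216.0]
tcp_rot: [0.073, 0.702, -0.076, 0.705]
contact_force: [-2.1, -1.6, 6.2]
opening: 40.1
```

play_rows --gripper -1 --moves '[{"tx": 0, "ty": 0, "tz": 0, "twist": 0}, {"tx": 0, "ty": 0, "tz": 0, "twist": 0}, {"tx": 0, "ty": 0, "tz": 0, "twist": 0}, {"tx": 0, "ty": 0, "tz": 0, "twist": 0}, {"tx": 0, "ty": 0, "tz": 0, "twist": 0}, {"tx": 0, "ty": 0, "tz": 20, "twist": 0}, {"tx": 0, "ty": 0, "tz": 45, "twist": 0}, {"tx": -5, "ty": 0, "tz": 75, "twist": 0}, {"tx": -10, "ty": 0, "tz": 75, "twist": 0}, {"tx": -10, "ty": 0, "tz": 75, "twist": 0}]'

```text
time_s: 19.92
position: [454.0, 248.2, 291.2]
tcp_rot: [0.073, 0.702, -0.076, 0.705]
contact_force: [-0.2, -1.8, -0.4]
opening: 85.4
```

```bash
python3 - <<'E'
from h import *
o=telemetry.get_obs();im=vision.camera('wrist')
print(o['position'].round(1),o['contact_force'].round(1),o['opening'])
s=vision.camera('scene')
cv2.imwrite('pics/r17.png',np.hstack([cv2.resize(im[120:370,180:430],(400,400),interpolation=cv2.INTER_CUBIC),cv2.resize(s[170:270,230:330],(400,400),interpolation=cv2.INTER_CUBIC)]))
cv2.imwrite('pics/w17.png',im);cv2.imwrite('pics/s17.png',s)
R=np.array([[0,0,1.],[0,1,0],[-1,0,0]]);z=o['position'][2]
c=cam('wrist',{'tcp_rot':Ro.from_matrix(R).as_quat(),'position':np.array([0,0,z])})
cv2.imwrite('pics/r17b.png',np.hstack([rectify(im,c,5,0,40,half=40,s=5),rectify(im,c,5,0,68,half=40,s=5)]))
E
```

```text
[454.  248.2 291.2] [-0.2 -1.8 -0.4] 85.36018918613557
```

View pics/r17.png

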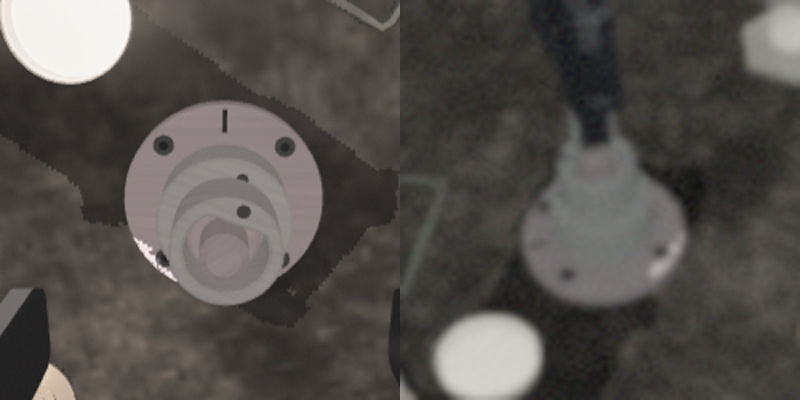

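View pics/r17b.png

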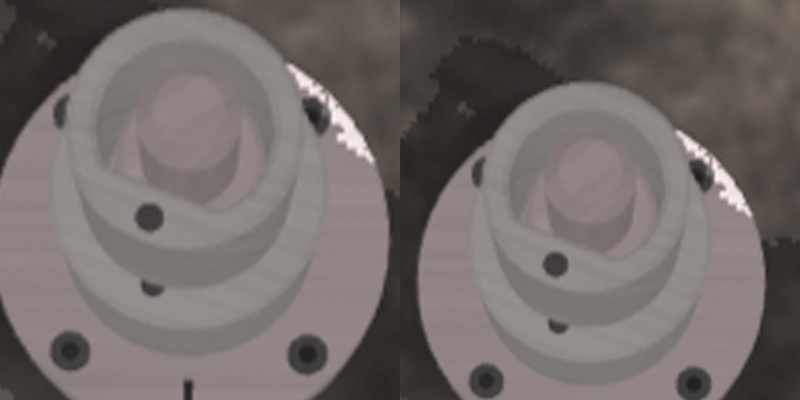

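```bash
python3 - <<'E'
from h import *
print(job.close_job())
E
```

```text
the job is handed in; nothing more can be done
None
```

Both rings are on the shaft, the wide aluminium ring first and the narrow one on top of it. Both are released, and I handed the job in at about 20 s, with the gripper open and clear above the stack.

- **Shaft angle:** the wrist images put the shaft's flat about 20° past the stand's mark. I turned the wide ring about 33° and the narrow ring about 40° to match it.
- **Seating:** neither ring met resistance at the step. Each touched down at the expected height, undersides at about 12 mm and 40 mm, with about 6 N on the wrist.
- **Last wrist picture:** the dimples line up. The ring diameters measured 55.6 mm and 41.4 mm (nominal 56 and 42), which fits ring tops at 40 mm and 68 mm.
- **Disagreement:** the wrist and top cameras differed by 3–4 mm in y, so I aligned the rings to the shaft using the wrist pictures alone.
- **Not checked:** I took no last overhead picture of the other objects. The arm met nothing unexpected on its moves.

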